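# Pack out a tiled hatch and hold it flush

### The job

On the bench mock-up, pull the tiled hatch down by its bar, take the red-topped packer from the rack and slide it down into the one slot behind the hatch that is wide enough for it, right to the bottom, and let it go there. Then push the hatch back up against the packer so that its tile is flush with the fixed tiles on either side, and finish while still holding it there, pressed firmly with a steady push of about 10 N on the bar. Leave everything else on the bench where it is.

Things in the scene. Friction and masses are not known exactly. Their poses are not given: they have to be found in the camera images.
- jig: fixed tiled-wall mock-up, turned up to 0.2 rad. Origin on the bench under the middle of the tiles' front face; x points into it, away from the robot, y left, z up. Base plate x -20..130, y +-180, 20 mm thick. Fixed blue tiles, face at x = 0, top at z = 125 mm, flank the 200 mm wide terracotta hatch. Behind it three wooden seats (y = -60, 0, 60 mm, order varies), each a slot open at the top.
- hatch (a joint): hinge of the hatch, rad. 0 = tile upright and flush with the blue tiles; positive = top pulled down towards the robot (stop 0.75); negative = sunk in (stop -0.07). Starts within 0.06 of 0. Stiff (0.2 N m friction): stays where left. A dark rail on its back, 95 to 115 mm above the bench when upright, presses on the packer; pull down 0.4 or more to uncover the slots.
- hatch_axis (a point): point on the hinge axis at mid width, 30 mm above the bench, 9 mm behind the tiles' front face; the axis runs along the jig's y. Fixed to the jig; axes as the jig's.
- hatch_bar (a point): middle of the hatch's pull bar: steel rod 12 mm thick, 110 mm long along the jig's y, on two thin posts 48 mm either side of the middle; 160 mm from the hinge axis (straight above it, 190 mm above the bench, when upright). Can be pinched from above between the posts.
- spacer: the packer to use: loose plywood bar with a red top, 18 mm thick (its x) x 40 mm wide (its y) x 140 mm tall, 80 g; origin at the centre of its underside, z up. The lowest 8 mm are 3 mm slimmer all round. It starts upright in one of the rack's two pockets.
- thin_packer: the wrong packer, grey top, 12 x 40 x 120 mm, in the other pocket of the rack; to be left there.
- rack: fixed dark wood rack 150 (x) x 90 (y) x 45 mm high, origin under its centre, with two pockets 23 x 46 mm and 35 mm deep, at x = -35 and +35 mm; a packer in it stands 10 mm above the bench with its wide side along the rack's y.
- seat_wide: the seat whose slot is wide enough: 22 mm between a front lip (5 mm thick, 37 mm high, flared to 45 mm) and the rear wall (95 mm high), 52 mm long in y. Origin at slot floor level (20 mm above the bench) at the lip's front face; axes as the jig's; slot from x = 5 to 27 mm. With the packer against the rear wall, the hatch rests on it flush.
- wide_slot (a point): centre of the floor of the wide slot, 20 mm above the bench; axes as the jig's.
- seat_mid: a seat like seat_wide but with a 13 mm slot (x = 5 to 18 mm): too narrow for the packer.
- seat_tight: a seat like seat_wide but with a 9 mm slot (x = 5 to 14 mm): too narrow for the packer.
- mug: white mug, 80 mm across, 90 mm high; bystander, origin under its centre (as for all that follow).
- screw_jar: glass jar, 64 mm across, 75 mm high; bystander.
- glue: white plastic bottle, 56 mm across, 170 mm high; bystander.
- tin: green paint tin, 84 mm across, 100 mm high; bystander.
- tape_roll: brown tape roll lying flat, 90 mm across, 25 mm high; bystander.
- hammer: hammer lying on the bench; bystander.
- brush: brush lying on the bench; bystander.
Not all that is in view belongs to the job. Leave any blue look-alike of the spacer alone.

How it is judged:
By the outcome, as a careful person would: the job done as asked, in the order asked, and still so for the second after the job is handed in, while the arm keeps its last pose, push and grip.
It also fails if it takes over 70 s, if anything falls off the work surface, if the arm or the gripper's body presses on something with over 40 N, if the wrist force passes 120 N, or if a joint passes its speed limit or range.

### The arm

A 6-joint arm with a two-finger parallel gripper is mounted at the origin on the work surface. World frame = base frame: x ahead of the robot, y to its left, z up, the work surface at z = 0. Lengths are in m, angles in rad, forces in N, time in s.
With the tool pointing down it reaches from about 0.3 to 0.875 m from the base axis. Payload 6.4 kg.
Tool frame: the origin (TCP) lies between the finger pads; the fingertips stand env.finger_overhang ahead of it and the grasp point (between the pads) lies 6 mm ahead of it (env.finger_overhang is the distance from the TCP to the fingertips, in m); z points along the fingers, y is the direction in which the jaws open and shut (so a half turn about z gives the same grasp; the last joint's range is limited). The gripper opens to 88 mm and grips with 3 to 60 N. Pads are 18 mm wide; open, the fingers measure 123 mm over their backs; the gripper's body (75 mm by 187 mm) begins 45 mm behind the grasp point.
Start: joints at [1.143, 0.181, 1.607, -0, 1.354, -0.206], TCP at [0.126, 0.561, 0.264] pointing down, gripper open.
Joint ranges: [-2.99, 2.99], [-0.89, 2.07], [0.3, 2.58], [-1.14, 4.28], [0, 2.63], [-3.12, 3.12]. Speed limits (rad/s): [2.57, 2.57, 3.01, 3.14, 3.14, 3.14].

### API

Orientations are given as a unit quaternion [w, x, y, z].
In Python, from workcell import env gives the robot as it stands.
- The arm moves only by the shell command python3 -m crank 'ROWS' [FORCE]. ROWS is JSON, one flat list of numbers, 7 for each row, row after row: the shift along the tool's x, y, z in cm, then the turn, a rotation vector about the tool's x, y, z in degrees, then the closure, from -1 (fully open) to 1 (shut). A call has 1 to 12 rows; each row is the pose to reach, as a shift and turn from the pose commanded when the call began, along the tool's axes at that moment; what a row does not reach only later rows make up. A row lasts 1/12 s, in which the tool goes at most 41.7 mm and 7.16 degrees, less where a joint would pass 70% of its speed; a pose out of reach is approached as far as the arm can. A call with a gripper value outside its range is refused whole. The fingers move at their own pace and stop on an object; FORCE is the grip in N (left out, the last holds). Time passes only in rows, so rows that repeat a pose let the fingers close. It gives the time, the measured TCP pose, the force and the opening at its end, in the units of the state.
- env.get_obs(): the state, without advancing time (a new reading comes with each control period).
- env.read_camera(name): name is "scene" or "side" or "wrist"; returns a dict with "image" (420x560x3 uint8, red, green, blue), "range_z" (420x560 float32, m along the optical axis (not along the pixel's ray), 0 where there is no reading), "fov_y" (degrees; the focal length in pixels is half the picture's height over the tangent of half this angle, whatever the lens; pixels are square), "cx", "cy" (the principal point, pixels), "world_to_cam" (4x4, takes a point from world to camera coordinates). Camera axes: x right, y down, z forward; pixel columns grow to the right and rows downward; lengths in m; the calibration is good to about 2 mm. A picture is of the moment at which its call begins.
- env.finish_job(): hands the job in, once; it reports no verdict.
The state is a dict: "time": time; "qpos": joint angles; "qd": joint speeds; "joint_torque": joint torques, N m; "tcp_pos": TCP position; "tool_rot": TCP orientation; "wrist_force": force on the tool from outside, world axes, zero at the start; "torque": the same for the moment, N m; "gripper_width": finger opening in m.
Only numpy, scipy, OpenCV 4.12 (cv2) and the standard library are available. Lean on these libraries where they do the work, as an engineer would, in place of code of your own. Each camera call takes 0.05 s, during which the arm holds its last target.

## Working session

There is one attempt and no reset: what is moved stays moved. The work goes in short steps, Python scripts to look and compute and a shell command to move; the robot and the scene stay as the last step left them, time stands still between calls to the robot, and variables do not carry over. Pictures are saved under pics/ and viewed, and the job is handed in when it is done.

```bash
ls; mkdir -p pics; python3 - <<'E'
from workcell import env
import cv2,numpy as np
o=env.get_obs();print(o,env.finger_overhang)
for n in ["scene","side","wrist"]:
    c=env.read_camera(n);cv2.imwrite(f"pics/{n}0.png",c["image"][:,:,::-1]);np.savez(f"/tmp/{n}0.npz",**c)
    print(n,c["fov_y"],c["cx"],c["cy"],np.round(c["world_to_cam"],3).tolist())
E
```

```text
pics
{'time': 0.0, 'qpos': array([ 1.14270607e+00,  1.81512663e-01,  1.60799540e+00, -2.46371344e-05,
        1.35379147e+00, -2.06309567e-01]), 'qd': array([-0.00056264, -0.00047748, -0.00172913, -0.0010403 , -0.00040877,
        0.0003756 ]), 'joint_torque': array([-2.12818936e-04, -4.33864403e+01, -3.41850436e+01,  7.02490448e-02,
        3.84296570e-02, -1.36411736e-04]), 'tcp_pos': array([0.12626901, 0.56046372, 0.26283215]), 'tool_rot': array([-2.54767985e-04,  1.10660536e-01,  9.93857896e-01, -8.14618846e-04]), 'wrist_force': array([ 0.30646098, -0.17269343, -0.27480718]), 'torque': array([0.04805435, 0.00938862, 0.04644143]), 'gripper_width': 0.08835436207296286} 0.025
scene 55.25875260687037 279.8167806175589 207.20850537821354 [[-0.399, 0.917, -0.017, 0.228], [0.674, 0.281, -0.684, -0.255], [-0.622, -0.284, -0.73, 1.594], [0.0, 0.0, 0.0, 1.0]]
side 57.49905931930702 278.37948588169996 210.24019785782855 [[0.947, -0.321, -0.006, -0.513], [-0.163, -0.465, -0.87, 0.215], [0.277, 0.825, -0.493, 1.162], [0.0, 0.0, 0.0, 1.0]]
wrist 63.43164343267215 276.9040644675113 207.30659939714698 [[0.22, 0.975, -0.002, -0.575], [0.932, -0.21, 0.295, -0.04], [0.287, -0.067, -0.955, 0.392], [0.0, 0.0, 0.0, 1.0]]
```

View pics/scene0.png

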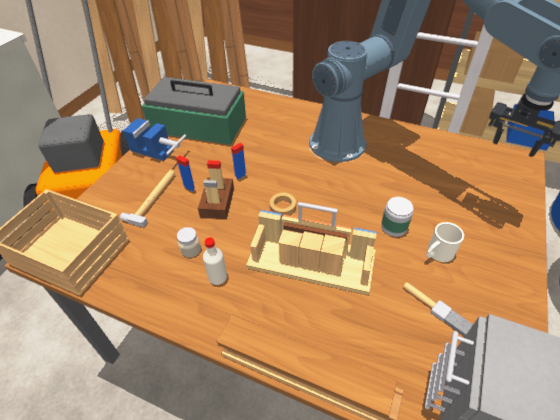

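View pics/side0.png

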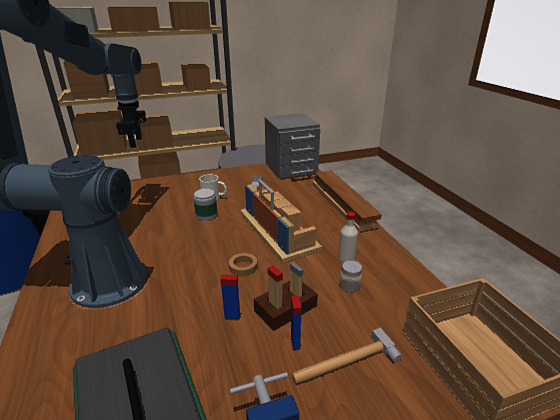

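View pics/wrist0.png

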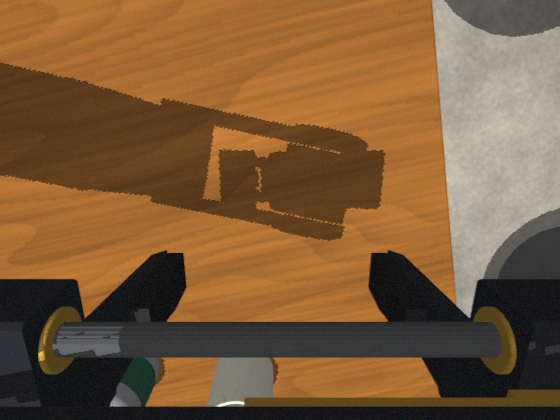

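Scene: jig around pixels (250-375, 205-285), rack at (215,197) with the red-topped plywood packer (214,168) and the grey one (211,185). Two blue look-alikes stand at (187,173) and (239,160). I'll enlarge these areas.

```bash
cat > h.py <<'E'
import numpy as np,cv2
def load(n): return dict(np.load(f"/tmp/{n}.npz"))
def foc(c): return 210/np.tan(np.radians(float(c["fov_y"]))/2)
def pts(c,u,v,z=None):
    f=foc(c); z=c["range_z"][v,u] if z is None else z
    p=np.array([(u-c["cx"])/f*z,(v-c["cy"])/f*z,z,1.0]); return (np.linalg.inv(c["world_to_cam"])@p)[:3]
def cloud(c):
    f=foc(c);z=c["range_z"].astype(float);v,u=np.mgrid[:420,:560]
    p=np.stack([(u-c["cx"])/f*z,(v-c["cy"])/f*z,z,np.ones_like(z)],-1)
    return (p@np.linalg.inv(c["world_to_cam"]).T)[...,:3]
def crop(c,x0,y0,x1,y1,s,fn):
    im=c["image"][y0:y1,x0:x1,::-1]; im=cv2.resize(im,None,fx=s,fy=s,interpolation=cv2.INTER_CUBIC)
    cv2.imwrite(fn,im)
def proj(c,p):
    q=c["world_to_cam"]@np.append(p,1);f=foc(c);return np.round([q[0]/q[2]*f+c["cx"],q[1]/q[2]*f+c["cy"]],1)
E
python3 - <<'E'
from h import *
c=load("scene0");crop(c,160,130,390,300,3.4,"pics/sc1.png")
c=load("side0");crop(c,190,160,340,360,3,"pics/si1.png")
E
```

```text
(no output)
```

View pics/sc1.png

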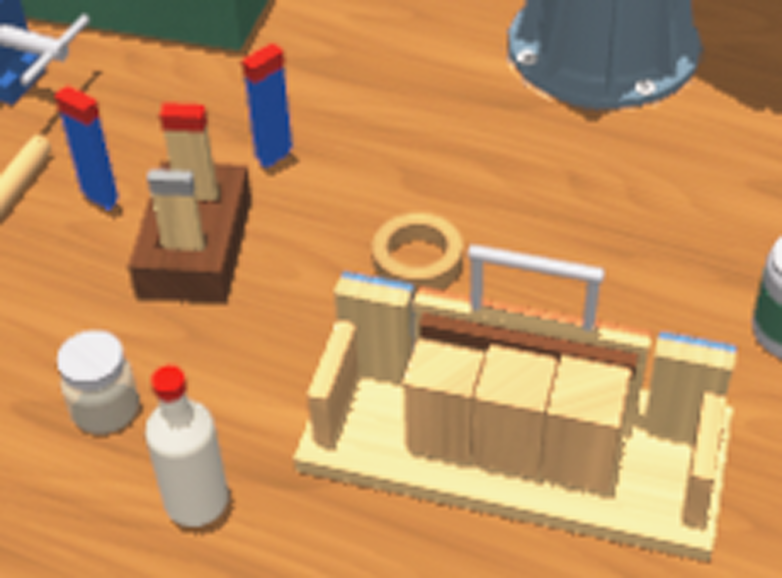

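View pics/si1.png

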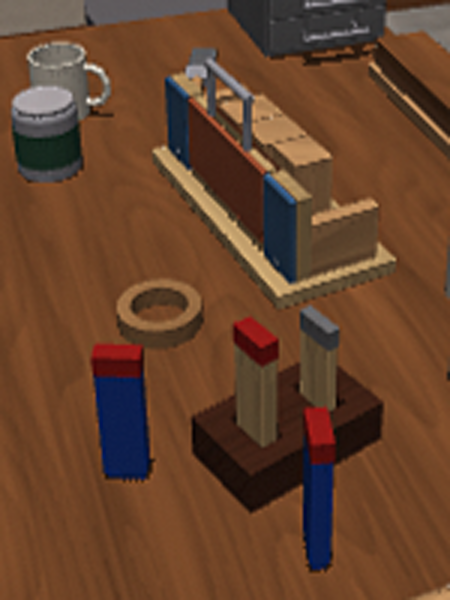

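```bash
python3 - <<'E'
from h import *
for n in ["scene0","side0"]:
    c=load(n);P=cloud(c).reshape(-1,3)
    im=c["image"].reshape(-1,3).astype(int)
    ok=(c["range_z"].reshape(-1)>0)
    for nm,box in dict(jigplate=(.35,.75,-.25,.25,.014,.026)).items():
        m=ok&(P[:,0]>box[0])&(P[:,0]<box[1])&(P[:,1]>box[2])&(P[:,1]<box[3])&(P[:,2]>box[4])&(P[:,2]<box[5])
        q=P[m][:,:2]; 
        print(n,nm,m.sum(),q.min(0),q.max(0))
        r=cv2.minAreaRect(q.astype(np.float32)*1000);print(r)
    # red tops
    m=ok&(im[:,0]>150)&(im[:,1]<60)&(im[:,2]<60)&(P[:,2]<.3)&(P[:,2]>.05)&(P[:,0]>0)&(P[:,0]<.8)&(abs(P[:,1])<.7)
    lab=cv2.connectedComponentsWithStats(m.reshape(420,560).astype(np.uint8))
    for i in range(1,lab[0]):
        if lab[2][i,4]<8: continue
        q=P[lab[1].reshape(-1)==i];print("red",lab[3][i],lab[2][i,4],q.mean(0),q.min(0),q.max(0))
P=None
c=load("scene0")
for nm,(u,v) in dict(left=(247.4,265.3),right=(369.4,291.8),rt=(375,248)).items(): print(nm,pts(c,int(u),int(v)))
E
```

```text
scene0 jigplate 2432 [ 0.35790965 -0.2489494 ] [0.74914274 0.24999699]
((532.9113159179688, -28.880584716796875), (359.9350891113281, 528.4977416992188), 18.784751892089844)
red [236.86486486 146.56756757] 37 [ 0.32285171 -0.26571125  0.1384345 ] [ 0.30333917 -0.27883838  0.13339696] [ 0.33933716 -0.25505555  0.1421053 ]
red [181.60869565 159.02173913] 46 [ 0.45060752 -0.40499748  0.13812377] [ 0.43649994 -0.42624638  0.1339956 ] [ 0.46172719 -0.38758957  0.14137099]
red [213.61702128 162.53191489] 47 [ 0.43539416 -0.2903798   0.1482011 ] [ 0.42247565 -0.31099555  0.14444549] [ 0.44769344 -0.27190047  0.15222717]
red [209.109375 242.046875] 64 [ 0.73685166 -0.12691385  0.16787337] [ 0.72388154 -0.13821355  0.16168777] [ 0.74783748 -0.1174519   0.17139658]
side0 jigplate 986 [ 0.35582782 -0.15994305] [0.74548817 0.24780222]
((571.3511352539062, 49.28074645996094), (373.4582214355469, 397.994384765625), 82.63712310791016)
red [350.95238095 213.57142857] 21 [ 0.73269273 -0.13156649  0.16868724] [ 0.72452862 -0.14251677  0.16591844] [ 0.74224369 -0.11775107  0.17136666]
red [276.42857143 271.38095238] 21 [ 0.43546194 -0.29985583  0.14961274] [ 0.42788682 -0.31082652  0.14794965] [ 0.44331137 -0.2846972   0.15187545]
red [232.         275.83333333] 18 [ 0.32827071 -0.2672429   0.13892706] [ 0.31465876 -0.27720914  0.13629206] [ 0.33748661 -0.2584751   0.14044211]
red [296.21212121 302.54545455] 33 [ 0.44644792 -0.40998393  0.13940726] [ 0.43576    -0.42383114  0.13763449] [ 0.45688758 -0.38938341  0.14180208]
left [ 0.67330409 -0.0610149   0.01687506]
right [ 0.60797458  0.29038148 -0.00098868]
rt [ 0.45062881  0.26776427 -0.00338325]
```

```bash
cat >> h.py <<'E'
from scipy.spatial.transform import Rotation as Ro
def Rdown(xyaw):
    x=np.array([np.cos(xyaw),np.sin(xyaw),0]);z=np.array([0,0,-1.]);return np.stack([x,np.cross(z,x),z],1)
def cur():
    from workcell import env
    o=env.get_obs();q=o["tool_rot"];return o,np.array(o["tcp_pos"]),Ro.from_quat([q[1],q[2],q[3],q[0]]).as_matrix()
def rel(p,R,p0=None,R0=None):
    if p0 is None: _,p0,R0=cur()
    s=R0.T@(np.array(p)-p0)*100; r=Ro.from_matrix(R0.T@R).as_rotvec(degrees=True)
    print("shift cm",np.round(s,2),"rot deg",np.round(r,2),"rows",round(max(np.linalg.norm(s)/4.17,np.linalg.norm(r)/7.16),1))
    return s,r
def grab(n,tag):
    from workcell import env
    c=env.read_camera(n);np.savez(f"/tmp/{n}{tag}.npz",**c);cv2.imwrite(f"pics/{n}{tag}.png",c["image"][:,:,::-1]);return c
E
python3 - <<'E'
from h import *
rel([.53,-.03,.40],Rdown(np.radians(100.5)))
E
```

```text
shift cm [-52.37 -48.75 -13.65] rot deg [-8.000e-02  3.000e-02  6.679e+01] rows 17.5
```

```bash
python3 -m crank '[-3.3,-3.1,-1.5,0,0,5, -1, -6.6,-6.2,-3,0,0,10,-1, -9.9,-9.3,-4.5,0,0,15,-1, -13.2,-12.4,-6,0,0,20,-1, -16.5,-15.5,-7.5,0,0,25,-1, -19.8,-18.6,-9,0,0,30,-1, -22.5,-21,-10,0,0,35,-1, -25,-23.5,-11,0,0,40,-1, -27.5,-26,-12,0,0,44,-1, -30,-28.5,-12.5,0,0,48,-1, -32.5,-31,-13,0,0,52,-1, -35,-33.5,-13.6,0,0,55,-1]'; python3 - <<'E'
from h import *
rel([.53,-.03,.40],Rdown(np.radians(100.5)))
E
```

```text
time: 1.15
tcp_pos: [0.3925, 0.1588, 0.3995]
tool_rot: [0.0, 0.558, 0.83, 0.0]
wrist_force: [0.5, 0.3, -0.3]
gripper_width: 0.0881
shift cm [-22.67   5.64  -0.04] rot deg [ 0.05  0.   11.6 ] rows 5.6
```

```bash
python3 -m crank '[-3.5,1,0,0,0,2,-1, -7,2,0,0,0,4,-1, -10.5,3,0,0,0,6,-1, -14,4,0,0,0,8,-1, -17.5,5,0,0,0,10,-1, -20.5,5.5,0,0,0,11,-1, -22.6,5.6,0,0,0,11.6,-1, -22.6,5.6,0,0,0,11.6,-1, -22.6,5.6,0,0,0,11.6,-1]'; python3 - <<'E'
from h import *
c=grab("wrist",1)
E
```

```text
time: 1.9
tcp_pos: [0.5295, -0.0279, 0.3982]
tool_rot: [-0.001, 0.639, 0.769, -0.0]
wrist_force: [-0.2, -0.0, -0.3]
gripper_width: 0.0882
```

View pics/wrist1.png

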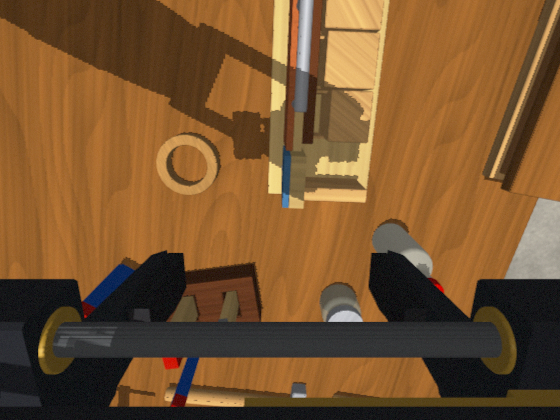

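```bash
python3 -m crank '[4,0,0,0,0,0,-1, 8,0,0,0,0,0,-1, 12,0,0,0,0,0,-1, 12,0,0,0,0,0,-1, 12,0,0,0,0,0,-1]'; python3 - <<'E'
from h import *
c=grab("wrist",2)
cv2.imwrite("pics/wrist2b.png",cv2.resize(c["image"][0:320,200:480,::-1],None,fx=1.85,fy=1.85))
E
```

```text
time: 2.37
tcp_pos: [0.506, 0.0938, 0.3996]
tool_rot: [0.0, 0.636, 0.772, 0.0]
wrist_force: [0.8, -0.4, -0.1]
gripper_width: 0.0878
```

View pics/wrist2b.png

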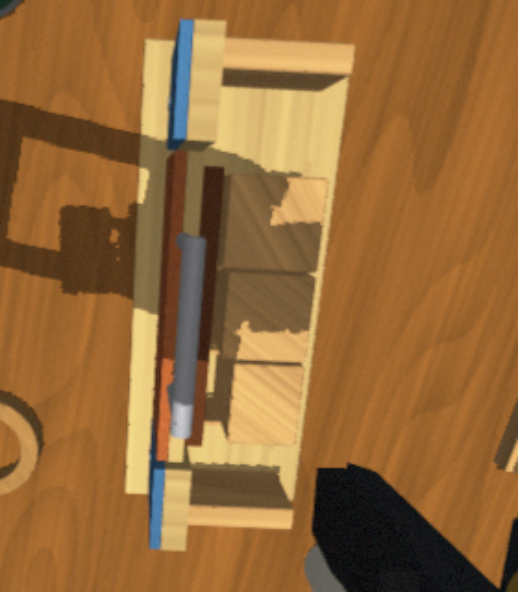

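```bash
cat > fit.py <<'E'
from h import *
from scipy.optimize import least_squares
c=load("wrist2")
def px(u,v): return np.array([200+u/1.85,v/1.85])
obs=[((-.02,.18,.02),px(145,40)),((-.02,-.18,.02),px(127,493)),((.13,-.18,.02),None),
((0,'o',.125),px(181,20)),((0,'-o',.125),px(151,549)),((0,.1,.125),px(173,142)),((0,-.1,.125),px(155,463)),
(('b',.055),px(192,235)),(('b',-.055),px(181,437))]
def model(p):
    x,y,a,h,o=p;r=[]
    for m,q in obs:
        if q is None: continue
        if m[0]=='b':
            l=np.array([.009-.16*np.sin(h),m[1],.03+.16*np.cos(h)])
        else:
            yy={'o':o,'-o':-o}.get(m[1],m[1]) if isinstance(m[1],str) else m[1]
            l=np.array([m[0],yy,m[2]])
        w=np.array([x+np.cos(a)*l[0]-np.sin(a)*l[1],y+np.sin(a)*l[0]+np.cos(a)*l[1],l[2]])
        r.append(proj(c,w)-q)
    return np.array(r)
s=least_squares(lambda p:model(p).ravel(),[.513,.091,.183,0,.18],diff_step=1e-3)
print(s.x);print(np.round(model(s.x),1).tolist())
P=cloud(c)
for u,v in [(190,300),(185,400),(183,80),(176,450),(265,410),(265,250),(270,330)]:
    q=px(u,v).astype(int);print((u,v),np.round(P[q[1],q[0]],4))
E
python3 fit.py
```

```text
[ 0.51887104  0.09648624  0.17550826 -0.03207737  0.16773729]
[[-4.3, -1.3], [2.3, 0.1], [-5.4, -0.1], [3.2, -1.8], [-2.9, 3.5], [2.3, -2.2], [2.9, -0.2], [4.4, -1.9]]
(190, 300) [0.5252 0.1204 0.1971]
(185, 400) [0.535  0.0662 0.1963]
(183, 80) [0.5016 0.2327 0.1267]
(176, 450) [0.5458 0.0076 0.1263]
(265, 410) [0.6005 0.0447 0.1166]
(265, 250) [0.5741 0.1484 0.1165]
(270, 330) [0.5896 0.0987 0.1152]
```

```bash
sed -i 's/return np.round(\(\[q\[0\].*\]\),1)$/return np.array(\1)/' h.py; grep -n "def proj" -A1 h.py; python3 fit.py
```

```text
14:def proj(c,p):
15-    q=c["world_to_cam"]@np.append(p,1);f=foc(c);return np.array([q[0]/q[2]*f+c["cx"],q[1]/q[2]*f+c["cy"]])
[ 0.51955959  0.09609817  0.14819901 -0.00523759  0.16876159]
[[-0.1, -1.2], [-0.3, -0.0], [-0.4, -0.5], [0.1, -0.8], [0.1, 4.1], [0.6, -1.8], [0.6, 0.6], [-0.6, -1.3]]
(190, 300) [0.5252 0.1204 0.1971]
(185, 400) [0.535  0.0662 0.1963]
(183, 80) [0.5016 0.2327 0.1267]
(176, 450) [0.5458 0.0076 0.1263]
(265, 410) [0.6005 0.0447 0.1166]
(265, 250) [0.5741 0.1484 0.1165]
(270, 330) [0.5896 0.0987 0.1152]
```

```bash
cat >> h.py <<'E'
J=np.array([.5195,.096]);JA=.148
def jw(l,J=J,a=JA): return np.array([J[0]+np.cos(a)*l[0]-np.sin(a)*l[1],J[1]+np.sin(a)*l[0]+np.cos(a)*l[1],l[2]])
RJ=Rdown(JA+np.pi/2)
E
python3 - <<'E'
from h import *
b=jw([.009,0,.196]);print(b);rel(b,RJ)
E
```

```text
[0.52840161 0.09732714 0.196     ]
shift cm [ 0.08  2.24 20.34] rot deg [0.04 0.02 2.44] rows 4.9
```

```bash
python3 -m crank '[0.1,1,4,0,0,2.4,-1, 0.1,2.2,8,0,0,2.4,-1, 0.1,2.2,12,0,0,2.4,-1, 0.1,2.2,15,0,0,2.4,-1, 0.1,2.2,18,0,0,2.4,-1, 0.1,2.2,20.3,0,0,2.4,-1, 0.1,2.2,20.3,0,0,2.4,-1, 0.1,2.2,20.3,0,0,2.4,0.2, 0.1,2.2,20.3,0,0,2.4,0.4, 0.1,2.2,20.3,0,0,2.4,0.5]' 20; python3 - <<'E'
from h import *
c=grab("wrist",3);grab("side",3)
crop(load("side3"),200,130,350,260,4.5,"pics/side3c.png")
E
```

```text
time: 3.25
tcp_pos: [0.5302, 0.0954, 0.1984]
tool_rot: [0.002, 0.654, 0.756, 0.001]
wrist_force: [-0.4, 0.5, -0.5]
gripper_width: 0.0707
```

View pics/side3c.png

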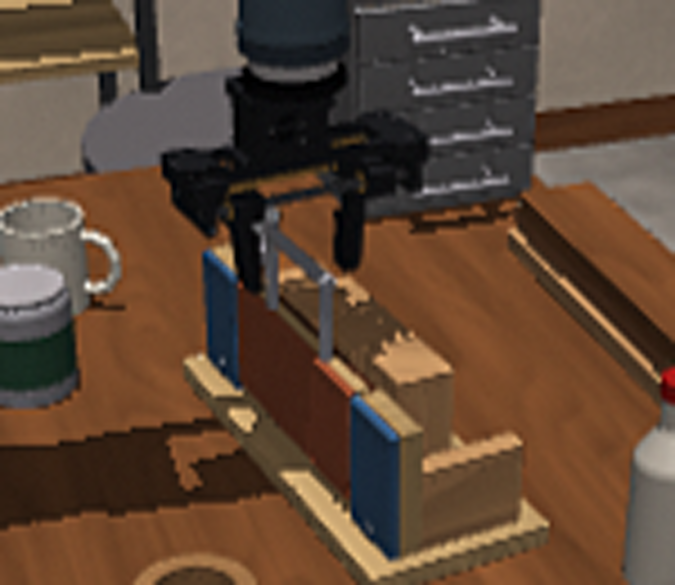

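View pics/wrist3.png

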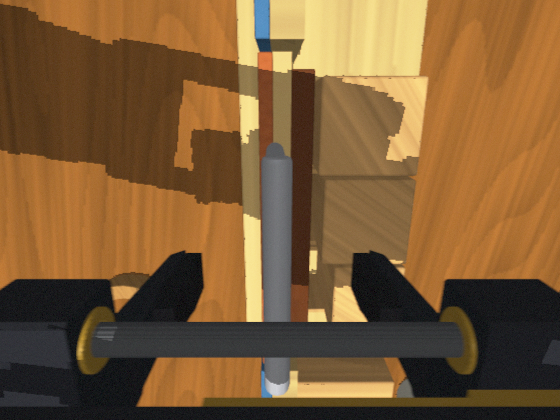

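The bar (column ~277) runs centred between the jaws and straight, so I close on it.

```bash
python3 -m crank '[0,0,0,0,0,0,0.7, 0,0,0,0,0,0,0.8,0,0,0,0,0,0,0.9, 0,0,0,0,0,0,1, 0,0,0,0,0,0,1, 0,0,0,0,0,0,1,0,0,0,0,0,0,1,0,0,0,0,0,0,1,0,0,0,0,0,0,1]' 20; python3 - <<'E'
from h import *
o,p,R=cur()
d=p[:2]-J;print("jig tcp",[np.cos(JA)*d[0]+np.sin(JA)*d[1],-np.sin(JA)*d[0]+np.cos(JA)*d[1],p[2]],o["torque"])
for h in np.arange(.1,.71,.1): print(round(h,1),np.round([-16*np.sin(h),16-16*np.cos(h)],2))
E
```

```text
time: 4.1
tcp_pos: [0.5288, 0.0958, 0.196]
tool_rot: [0.0, 0.654, 0.756, 0.0]
wrist_force: [1.7, 0.2, 1.0]
gripper_width: 0.0105
jig tcp [np.float64(0.009147039617446591), np.float64(-0.0015447618350469823), np.float64(0.1960467075048715)] [-0.08760998  0.00502844 -0.05106618]
0.1 [-1.6   0.08]
0.2 [-3.18  0.32]
0.3 [-4.73  0.71]
0.4 [-6.23  1.26]
0.5 [-7.67  1.96]
0.6 [-9.03  2.79]
0.7 [-10.31   3.76]
```

```bash
python3 -m crank '[0,-0.8,0,0,0,0,1, 0,-1.6,0.1,0,0,0,1, 0,-2.4,0.2,0,0,0,1, 0,-3.2,0.3,0,0,0,1, 0,-4.0,0.5,0,0,0,1, 0,-4.7,0.7,0,0,0,1, 0,-5.5,1.0,0,0,0,1, 0,-6.2,1.3,0,0,0,1, 0,-7,1.6,0,0,0,1, 0,-7.7,2,0,0,0,1, 0,-8.4,2.4,0,0,0,1, 0,-9.2,2.9,0,0,0,1]'; python3 -m crank '[0,0,0,0,0,0,1, 0,0,0,0,0,0,1]';python3 - <<'E'
from h import *
grab("scene",4);crop(load("scene4"),240,170,400,290,4.5,"pics/sc4.png")
E
```

```text
time: 5.1
tcp_pos: [0.4377, 0.0826, 0.1671]
tool_rot: [0.001, 0.654, 0.756, 0.001]
wrist_force: [5.5, 2.8, -5.3]
gripper_width: 0.0105
time: 5.27
tcp_pos: [0.4368, 0.0825, 0.1666]
tool_rot: [-0.001, 0.654, 0.756, -0.0]
wrist_force: [2.3, 1.3, -6.7]
gripper_width: 0.0107
```

View pics/sc4.png

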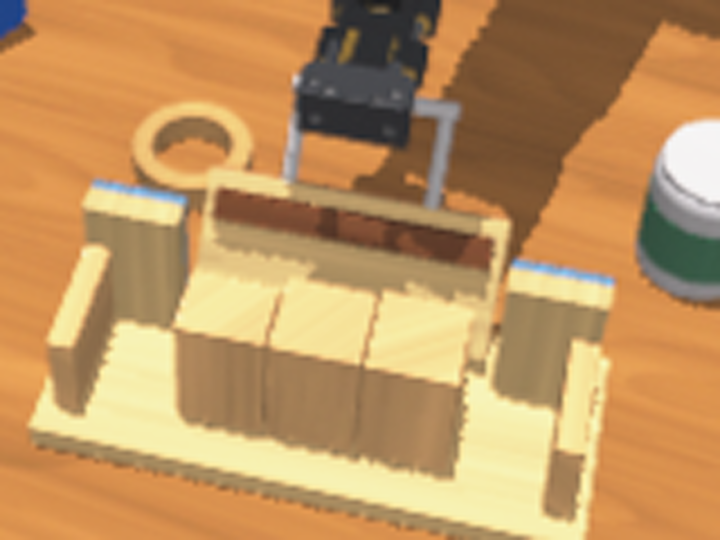

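```bash
python3 -m crank '[0,0,0,0,0,0,-1, 0,0,0,0,0,0,-1,0,0,0,0,0,0,-1, 0,0,0,0,0,0,-1, 0,0,0,0,0,0,-1, 0,0,0,0,0,0,-1,0,0,-4,0,0,0,-1, 0,0,-8,0,0,0,-1, -2,3,-12,0,0,0,-1, -4,6,-16,0,0,0,-1, -5,9,-20,0,0,0,-1, -5,12,-22,0,0,0,-1]'; python3 -m crank '[0,0,0,0,0,0,-1, 0,0,0,0,0,0,-1]';python3 - <<'E'
from h import *
grab("wrist",5);crop(load("wrist5"),130,0,400,300,2,"pics/w5.png")
E
```

```text
time: 6.32
tcp_pos: [0.545, 0.0498, 0.3721]
tool_rot: [0.001, 0.655, 0.756, 0.0]
wrist_force: [1.3, 0.7, 0.7]
gripper_width: 0.087
time: 6.48
tcp_pos: [0.5456, 0.0505, 0.3704]
tool_rot: [0.001, 0.654, 0.756, 0.001]
wrist_force: [0.3, 0.7, -0.7]
gripper_width: 0.0881
```

View pics/w5.png

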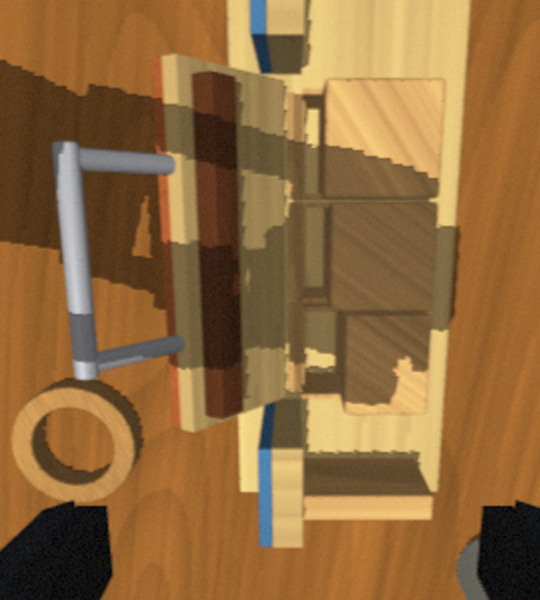

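```bash
python3 - <<'E'
from h import *
c=load("wrist5")
def onplane(u,v,z):
    f=foc(c);W=np.linalg.inv(c["world_to_cam"]);d=W[:3,:3]@np.array([(u-c["cx"])/f,(v-c["cy"])/f,1]);o=W[:3,3]
    return o+d*(z-o[2])/d[2]
def tj(p):
    d=p[:2]-J;return np.round(np.array([np.cos(JA)*d[0]+np.sin(JA)*d[1],-np.sin(JA)*d[0]+np.cos(JA)*d[1],p[2]])*1000,1)
for nm,u,v,z in [("wall-60 top f",345,318,.115),("wall-60 bot f",345,414,.115),("wall-60 rear",428,414,.115),("wall0 f a",331,205,.115),("wall0 f b",331,303,.115),("wall60 f",326,82,.115),("wall60 f2",325,194,.115),("lip-60 f",288,330,.057),("lip-60 f2",287,390,.057),("lip-60 r",303,390,.057),("lip-60 mid",295,350,.057),("blue -y front out",260,545,.125),("blue in",262,450,.125),("floor -60 rear",340,372,.02),("floor -60 rear bot",341,392,.02),("blue+y in",253,38,.125)]:
    U=130+u/2;V=v/2; q=cloud(c)[int(V),int(U)]
    print(nm,tj(onplane(U,V,z)),"depth",tj(q))
P=cloud(c);np.set_printoptions(linewidth=200)
for v in (175,172,180,165,125,60):
    print(v,[tuple(np.round(tj(P[v,u])[[0,2]]).astype(int)) for u in range(270,306,1)])
E
```

```text
wall-60 top f [ 47.9 -32.4 115. ] depth [ 48.1 -34.  105.1]
wall-60 bot f [ 48.9 -88.4 115. ] depth [  55.5 -117.2   22.2]
wall-60 rear [ 97.2 -88.7 115. ] depth [ 116.3 -117.3   22.8]
wall0 f a [ 39.4  27.8 115. ] depth [39.7 28.3 97.7]
wall0 f b [ 40.  -24.1 115. ] depth [ 39.4 -23.6 114.5]
wall60 f [ 36.1  87.2 115. ] depth [ 36.1  87.1 115.4]
wall60 f2 [ 36.1  33.4 115. ] depth [ 35.6  33.4 115.2]
lip-60 f [ 15.6 -49.4  57. ] depth [ 15.7 -48.   65. ]
lip-60 f2 [ 14.7 -89.6  57. ] depth [ 13.6 -98.8  22.8]
lip-60 r [ 25.3 -89.6  57. ] depth [ 24.5 -86.   70.4]
lip-60 mid [ 20.1 -62.6  57. ] depth [ 19.4 -60.7  66.1]
blue -y front out [  -1.6 -167.7  125. ] depth [  -1.4 -165.6  127.7]
blue in [   0.7 -106.8  125. ] depth [   0.7 -106.7  125.3]
floor -60 rear [ 52.3 -86.5  20. ] depth [ 47.9 -71.4  81.8]
floor -60 rear bot [  53.2 -101.3   20. ] depth [ 47.8 -83.   86.3]
blue+y in [  0.2 105.1 125. ] depth [ -0.7 106.7 117.4]
175 [(np.int64(10), np.int64(43)), (np.int64(11), np.int64(42)), (np.int64(13), np.int64(39)), (np.int64(14), np.int64(21)), (np.int64(16), np.int64(66)), (n
[... 5692 characters left out ...]
.int64(28), np.int64(23)), (np.int64(29), np.int64(19)), (np.int64(30), np.int64(20)), (np.int64(32), np.int64(20)), (np.int64(33), np.int64(21)), (np.int64(34), np.int64(22)), (np.int64(35), np.int64(26)), (np.int64(35), np.int64(58)), (np.int64(35), np.int64(87)), (np.int64(35), np.int64(111)), (np.int64(36), np.int64(115)), (np.int64(37), np.int64(116)), (np.int64(38), np.int64(114)), (np.int64(39), np.int64(116)), (np.int64(40), np.int64(116)), (np.int64(41), np.int64(117)), (np.int64(42), np.int64(116)), (np.int64(43), np.int64(115)), (np.int64(44), np.int64(116)), (np.int64(45), np.int64(117)), (np.int64(46), np.int64(115)), (np.int64(48), np.int64(116)), (np.int64(49), np.int64(115))]
```

```bash
python3 - <<'E'
from h import *
rel([.45,-.28,.37],RJ)
E
```

```text
shift cm [-31.38 -14.07  -0.13] rot deg [-0.07 -0.02 -0.19] rows 8.2
```

```bash
python3 -m crank '[-3.5,-1.6,0,0,0,0,-1, -7,-3.2,0,0,0,0,-1, -10.5,-4.8,0,0,0,0,-1, -14,-6.4,0,0,0,0,-1, -17.5,-8,0,0,0,0,-1, -21,-9.6,0,0,0,0,-1, -24.5,-11,0,0,0,0,-1, -28,-12.5,0,0,0,0,-1, -31.4,-14,0,0,0,0,-1, -31.4,-14,0,0,0,0,-1, -31.4,-14,0,0,0,0,-1]'; python3 - <<'E'
from h import *
grab("wrist",6);crop(load("wrist6"),130,60,430,285,2.6,"pics/w6.png")
E
```

```text
time: 7.45
tcp_pos: [0.4492, -0.2802, 0.3671]
tool_rot: [-0.002, 0.655, 0.755, 0.0]
wrist_force: [0.0, -0.2, 0.1]
gripper_width: 0.0882
```

View pics/w6.png

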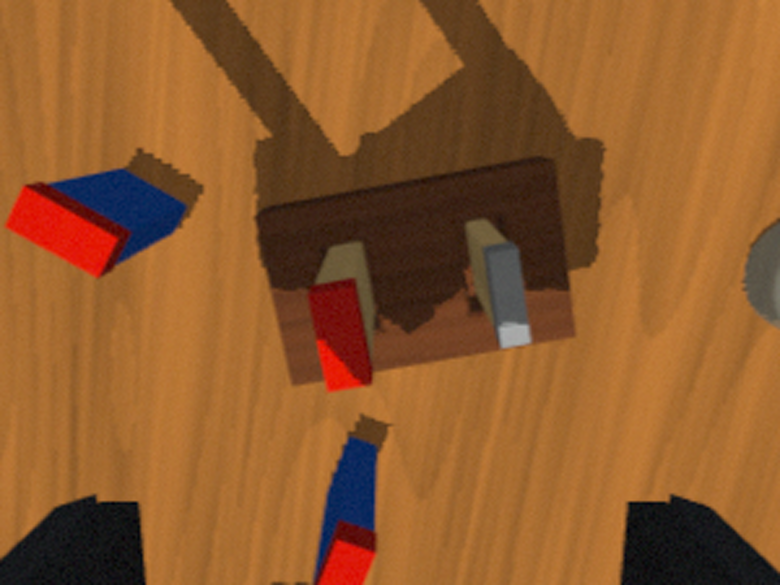

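```bash
cat >> h.py <<'E'
def onplane(c,u,v,z):
    f=foc(c);W=np.linalg.inv(c["world_to_cam"]);d=W[:3,:3]@np.array([(u-c["cx"])/f,(v-c["cy"])/f,1]);o=W[:3,3]
    return o+d*(z-o[2])/d[2]
E
python3 - <<'E'
from h import *
c=load("wrist6")
for pts_,z in [([(308,288),(353,280),(372,382),(328,391)],.15),([(260,210),(552,158),(575,333),(295,384)],.045)]:
    q=np.array([onplane(c,130+u/2.6,60+v/2.6,z)[:2] for u,v in pts_]);print(q.round(4).tolist(),q.mean(0))
    e1=(q[1]+q[2]-q[0]-q[3])/2;e2=(q[0]+q[1]-q[2]-q[3])/2
    print(np.linalg.norm(e1),np.degrees(np.arctan2(e1[1],e1[0])),np.linalg.norm(e2),np.degrees(np.arctan2(e2[1],e2[0]))-90)
P=cloud(c)
im=c["image"].astype(int);m=(im[...,0]>110)&(im[...,1]<60)&(im[...,2]<60)&(abs(P[...,2]-.15)<.006)
m&=(abs(P[...,0]-.435)<.05)&(abs(P[...,1]+.29)<.06)
q=P[m];print(m.sum(),q.mean(0),np.median(q[:,2]),cv2.minAreaRect((q[:,:2]*1000).astype(np.float32)))
E
```

```text
[[0.4181, -0.2728], [0.4351, -0.2673], [0.448, -0.3072], [0.431, -0.3135]] [ 0.43305503 -0.29020474]
0.01799295712529585 19.228355009922584 0.042324774060060626 17.77812098240537
[[0.3837, -0.2585], [0.5223, -0.2135], [0.5513, -0.2981], [0.411, -0.346]] [ 0.46706161 -0.27902975]
0.14697053401476579 18.4171583517527 0.09048547730972091 18.129873865538883
670 [ 0.43221531 -0.29083037  0.15162863] 0.1516403999120435 ((432.1497497558594, -291.23736572265625), (18.459766387939453, 39.911197662353516), 17.970613479614258)
```

```bash
python3 - <<'E'
from h import *
rel([.4325,-.2905,.24],Rdown(np.radians(108.2)))
rel([.4325,-.2905,.138],Rdown(np.radians(108.2)))
E
```

```text
shift cm [-0.91 -1.86 12.75] rot deg [-0.08 -0.19 -9.99] rows 3.1
shift cm [-0.95 -1.84 22.95] rot deg [-0.08 -0.19 -9.99] rows 5.5
```

```bash
python3 -m crank '[-0.5,-1,3,0,0,-5,-0.14, -0.9,-1.8,6,0,0,-10,-0.14, -0.9,-1.8,9,0,0,-10,-0.14, -0.9,-1.8,11,0,0,-10,-0.14, -0.9,-1.8,12.7,0,0,-10,-0.14, -0.9,-1.8,12.7,0,0,-10,-0.14, -0.9,-1.8,12.7,0,0,-10,-0.14]'; python3 - <<'E'
from h import *
rel([.4325,-.2905,.138],Rdown(np.radians(108.2)))
grab("wrist",7);crop(load("wrist7"),130,100,430,420,1.8,"pics/w7.png")
E
```

```text
time: 8.08
tcp_pos: [0.4344, -0.2893, 0.2414]
tool_rot: [-0.001, 0.585, 0.811, 0.0]
wrist_force: [1.0, -0.4, 0.3]
gripper_width: 0.05
shift cm [-0.08 -0.2  10.34] rot deg [-0.06 -0.16  0.22] rows 2.5
```

View pics/w7.png

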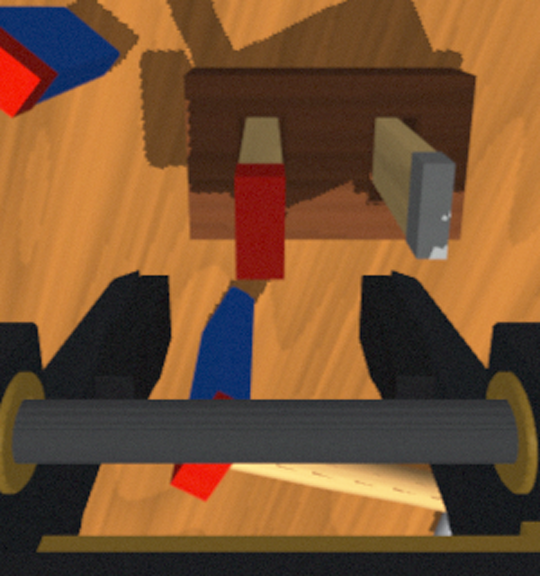

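The red top (crop column 260) is nearly midway between the jaws and square to them. Descend and grip.

```bash
python3 -m crank '[-0.1,-0.2,3,0,0,0,-0.14, -0.1,-0.2,6,0,0,0,-0.14, -0.1,-0.2,8.5,0,0,0,-0.14, -0.1,-0.2,10.3,0,0,0,-0.14, -0.1,-0.2,10.3,0,0,0,-0.14, -0.1,-0.2,10.3,0,0,0,0.2, -0.1,-0.2,10.3,0,0,0,0.5, -0.1,-0.2,10.3,0,0,0,1, -0.1,-0.2,10.3,0,0,0,1, -0.1,-0.2,10.3,0,0,0,1,-0.1,-0.2,10.3,0,0,0,1]' 25; python3 -m crank '[0,0,0,0,0,0,1, 0,0,0,0,0,0,1]'
```

```text
time: 9.05
tcp_pos: [0.4335, -0.2937, 0.1405]
tool_rot: [0.001, 0.586, 0.811, -0.0]
wrist_force: [-0.5, 1.3, 5.6]
gripper_width: 0.018
time: 9.22
tcp_pos: [0.4335, -0.2938, 0.1405]
tool_rot: [0.001, 0.586, 0.811, -0.0]
wrist_force: [-0.4, 0.2, 5.9]
gripper_width: 0.0177
```

```bash
python3 -m crank '[0,0,-1,0,0,0,1, 0,0,-2,0,0,0,1, 0,0,-3,0,0,0,1, 0,0,-4.5,0,0,0,1, 0,0,-6.5,0,0,0,1, 0,0,-9,0,0,0,1, 0,0,-12,0,0,0,1, 0,0,-15,0,0,0,1, 0,0,-18,0,0,0,1, 0,0,-21,0,0,0,1, 0,0,-23,0,0,0,1, 0,0,-23,0,0,0,1]'; python3 - <<'E'
from h import *
o,p,R=cur();print(o["wrist_force"],o["torque"],o["gripper_width"])
grab("side",8);crop(load("side8"),180,60,380,340,2,"pics/s8.png")
t=jw([.0375,-.06,.37]);print(t);rel(t,RJ)
E
```

```text
time: 10.22
tcp_pos: [0.434, -0.2943, 0.3757]
tool_rot: [0.005, 0.586, 0.811, -0.001]
wrist_force: [0.4, 0.1, -0.6]
gripper_width: 0.0174
[ 0.44494038  0.08290902 -0.64267721] [-0.05785917 -0.02753646  0.04935728] 0.017401166105561878
[0.56543767 0.04218568 0.37      ]
shift cm [27.76 23.07  0.17] rot deg [0.17 0.3  9.81] rows 8.7
```

View pics/s8.png

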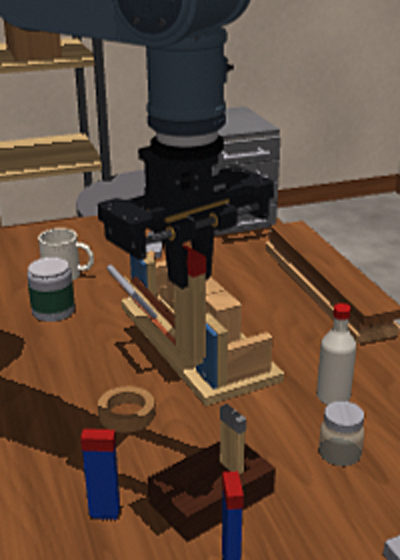

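```bash
python3 -m crank '[3,2.5,0,0,0,1,1, 6.2,5.1,0,0,0,2,1, 9.3,7.7,0,0,0,3,1, 12.4,10.3,0,0,0,4.5,1, 15.5,12.9,0,0,0,6,1, 18.6,15.5,0,0,0,7,1, 21.7,18,0,0,0,8.5,1, 24.5,20.5,0,0,0,9.8,1, 26.5,22,0,0,0,9.8,1, 27.7,23,0,0,0,9.8,1, 27.7,23,0,0,0,9.8,1, 27.7,23,0,0,0,9.8,1]'; python3 - <<'E'
from h import *
t=jw([.0375,-.06,.37]);print(t);rel(t,RJ)
grab("wrist",9);crop(load("wrist9"),130,100,430,420,1.8,"pics/w9.png")
E
```

```text
time: 11.27
tcp_pos: [0.5637, 0.0427, 0.3675]
tool_rot: [-0.001, 0.652, 0.758, -0.001]
wrist_force: [0.6, -0.8, -1.5]
gripper_width: 0.0179
[0.56543767 0.04218568 0.37      ]
shift cm [-0.08  0.17 -0.25] rot deg [-0.17 -0.03  0.12] rows 0.1
```

View pics/w9.png

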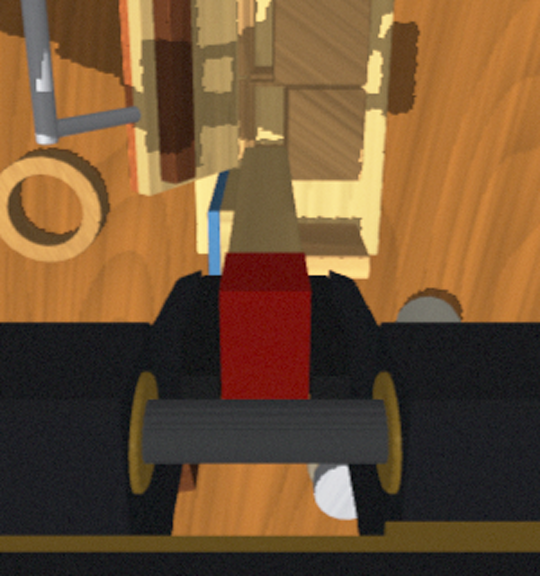

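```bash
python3 - <<'E'
from h import *
c=load("wrist9");crop(c,240,160,320,300,5.5,"pics/w9b.png")
_,p,R=cur()
P=cloud(c)
for v in range(178,262,6):
    row=[]
    for u in range(255,305):
        q=R.T@(P[v,u]-p)*1000
        if abs(q[0])<45 and -60<q[2]<150 and abs(q[1])<25: row.append(q)
    if row:
        row=np.array(row);print(v,len(row),np.round(np.median(row,0),1),"y",np.round([row[:,1].min(),row[:,1].max()],1))
E
```

```text
184 24 [ 23.4  -0.5 110.8] y [-8.7  7.6]
190 26 [23.3 -0.5 94. ] y [-8.8  7.7]
196 28 [23.3 -0.5 79.1] y [-8.8  7.9]
202 30 [23.3 -0.4 66.1] y [-8.9  8. ]
208 32 [23.3 -0.4 54.6] y [-9.   8.2]
214 34 [23.2 -0.4 44.4] y [-9.1  8.3]
220 36 [23.2 -0.4 35.1] y [-9.2  8.4]
226 37 [23.3 -0.6 26.4] y [-9.2  8.5]
232 39 [23.2 -0.6 19. ] y [-9.2  8.6]
238 41 [23.2 -0.5 11.9] y [-9.3  8.1]
244 45 [23.4 -0.1  5.1] y [-9.   8.8]
250 46 [23.5  0.1 -1. ] y [-8.6  8.7]
256 50 [23.5  0.8 -6.3] y [-8.3 12.4]
```

View pics/w9b.png

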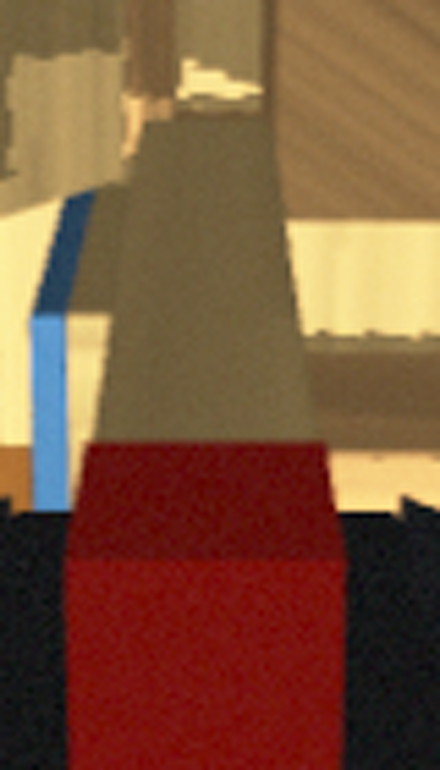

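```bash
python3 - <<'E'
from h import *
rel(jw([.0375,-.0633,.205]),RJ)
E
```

```text
shift cm [-0.32  0.22 16.29] rot deg [-0.15 -0.01  0.04] rows 3.9
```

```bash
python3 -m crank '[-0.3,0.2,3,0,0,0,1, -0.3,0.2,6,0,0,0,1, -0.3,0.2,9,0,0,0,1, -0.3,0.2,12,0,0,0,1, -0.3,0.2,14.5,0,0,0,1, -0.3,0.2,16.3,0,0,0,1, -0.3,0.2,16.3,0,0,0,1, -0.3,0.2,16.3,0,0,0,1,-0.3,0.2,16.3,0,0,0,1]'; python3 - <<'E'
from h import *
rel(jw([.0375,-.0633,.1505]),RJ)
grab("wrist",10);crop(load("wrist10"),230,60,330,300,2.5,"pics/w10.png")
E
```

```text
time: 12.07
tcp_pos: [0.5674, 0.0384, 0.2076]
tool_rot: [0.001, 0.653, 0.757, 0.0]
wrist_force: [0.1, -0.6, -0.5]
gripper_width: 0.0182
shift cm [ 0.08 -0.14  5.71] rot deg [ 0.09  0.04 -0.06] rows 1.4
```

View pics/w10.png

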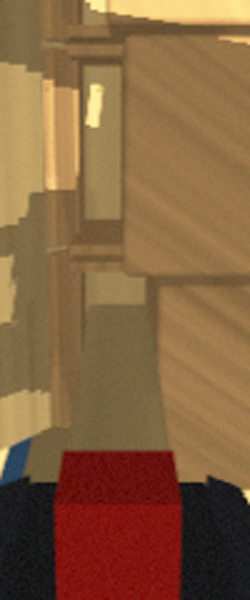

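```bash
python3 -m crank '[0,-0.05,1,0,0,0,1, 0,-0.05,2,0,0,0,1, 0,-0.05,3,0,0,0,1, 0,-0.05,3.5,0,0,0,1, 0,-0.05,4,0,0,0,1, 0,-0.05,4.5,0,0,0,1, 0,-0.05,4.5,0,0,0,1]'; python3 - <<'E'
from h import *
rel(jw([.0375,-.0633,.1505]),RJ);print(cur()[0]["torque"])
E
```

```text
time: 12.7
tcp_pos: [0.5657, 0.0394, 0.1599]
tool_rot: [-0.001, 0.653, 0.758, -0.001]
wrist_force: [-0.7, 0.2, -1.1]
gripper_width: 0.0177
shift cm [-0.05  0.02  0.94] rot deg [-0.1  -0.03  0.02] rows 0.2
[-0.07786892  0.07274865 -0.01459367]
```

No contact force; the packer is in the slot. Continue to the floor in small steps.

```bash
python3 -m crank '[0,0,0.4,0,0,0,1, 0,0,0.7,0,0,0,1, 0,0,0.9,0,0,0,1, 0,0,0.9,0,0,0,1]'; python3 -m crank '[0,0,0.1,0,0,0,1, 0,0,0.2,0,0,0,1]';python3 -m crank '[0,0,0.1,0,0,0,1, 0,0,0.2,0,0,0,1]'
```

```text
time: 13.03
tcp_pos: [0.5661, 0.0393, 0.1519]
tool_rot: [-0.0, 0.653, 0.758, -0.0]
wrist_force: [-1.0, -0.4, -0.3]
gripper_width: 0.0177
time: 13.2
tcp_pos: [0.5664, 0.0393, 0.1505]
tool_rot: [0.0, 0.653, 0.758, 0.0]
wrist_force: [-0.1, 0.8, 8.3]
gripper_width: 0.0177
time: 13.37
tcp_pos: [0.5673, 0.0392, 0.1504]
tool_rot: [0.001, 0.653, 0.758, 0.001]
wrist_force: [-4.8, 0.8, 14.4]
gripper_width: 0.0179
```

Contact came at TCP z = 0.1505 m, exactly the expected floor depth. I relax and release.

```bash
python3 -m crank '[0,0,-0.2,0,0,0,1, 0,0,-0.3,0,0,0,0.4, 0,0,-0.3,0,0,0,0.2, 0,0,-0.3,0,0,0,-0.1, 0,0,-0.3,0,0,0,-0.14, 0,0,-0.3,0,0,0,-0.14, 0,0,-2,0,0,0,-0.14, 0,0,-5,0,0,0,-0.14, 0,0,-8,0,0,0,-0.14, 0,0,-12,0,0,0,-0.14,0,0,-16,0,0,0,-0.14,0,0,-17,0,0,0,-0.14]'; python3 - <<'E'
from h import *
c=grab("wrist",11);crop(c,130,20,430,320,2,"pics/w11.png");grab("scene",11);crop(load("scene11"),240,170,400,290,4.5,"pics/sc11.png")
E
```

```text
time: 14.37
tcp_pos: [0.5686, 0.0391, 0.3257]
tool_rot: [0.004, 0.653, 0.758, 0.003]
wrist_force: [0.9, -0.6, 0.2]
gripper_width: 0.0501
```

View pics/w11.png

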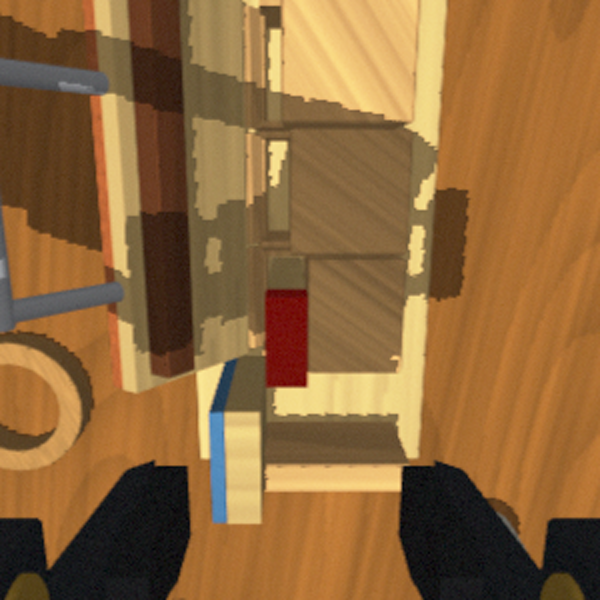

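View pics/sc11.png

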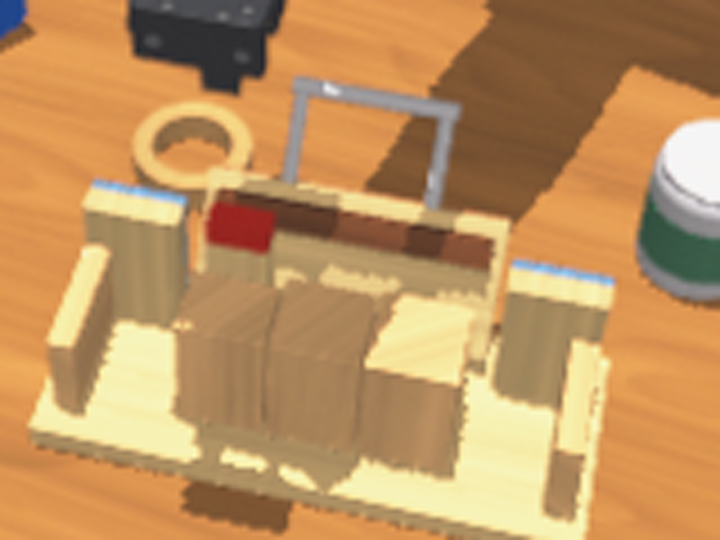

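```bash
python3 - <<'E'
from h import *
c=load("wrist11");P=cloud(c);im=c["image"].astype(int)
m=(im[...,0]>90)&(im[...,1]<40)&(im[...,2]<40)&(P[...,2]>.1);q=P[m];print(m.sum(),np.median(q[:,2]))
d=q[:,:2]-J;X=np.cos(JA)*d[:,0]+np.sin(JA)*d[:,1];Y=-np.sin(JA)*d[:,0]+np.cos(JA)*d[:,1];k=abs(q[:,2]-.16)<.005
print(np.percentile(X[k],[2,98]),np.percentile(Y[k],[2,98]),np.percentile(q[:,2],[50,90,98]))
c=load("scene11")
print(proj(c,jw([-.0813,0,.162])),proj(c,[.4368,.0825,.1606]))
rel([.4368,.0825,.26],RJ);rel([.4368,.0825,.1666],RJ)
E
```

```text
966 0.16157487112588373
[0.029437   0.04630704] [-0.07911905 -0.04047189] [0.16157487 0.16250344 0.16307999]
[323.204883   191.42858297] [322.94708398 191.12423094]
shift cm [  6.23 -12.35   6.07] rot deg [0.36 0.11 0.02] rows 3.6
shift cm [  6.25 -12.4   15.41] rot deg [0.36 0.11 0.02] rows 5.0
```

```bash
python3 -m crank '[2,-4,1,0,0,0,-1, 4,-8,2,0,0,0,-1, 6.2,-12.3,4,0,0,0,-1, 6.2,-12.3,6,0,0,0,-1, 6.2,-12.3,9,0,0,0,-1, 6.2,-12.3,12,0,0,0,-1, 6.2,-12.4,14,0,0,0,-1, 6.2,-12.4,15.4,0,0,0,-1, 6.2,-12.4,15.4,0,0,0,0, 6.2,-12.4,15.4,0,0,0,0.5, 6.2,-12.4,15.4,0,0,0,1, 6.2,-12.4,15.4,0,0,0,1]' 20;python3 -m crank '[0,0,0,0,0,0,1, 0,0,0,0,0,0,1, 0,0,0,0,0,0,1, 0,0,0,0,0,0,1, 0,0,0,0,0,0,1]'
```

```text
time: 15.47
tcp_pos: [0.435, 0.0822, 0.165]
tool_rot: [0.001, 0.653, 0.758, 0.0]
wrist_force: [-1.1, -0.9, 0.9]
gripper_width: 0.0641
time: 15.88
tcp_pos: [0.4346, 0.0823, 0.1645]
tool_rot: [0.0, 0.653, 0.758, 0.0]
wrist_force: [-0.6, 0.4, -1.2]
gripper_width: 0.03
```

```bash
python3 -m crank '[0,0,0,0,0,0,1, 0,0,0,0,0,0,1, 0,0,0,0,0,0,1, 0,0,0,0,0,0,1, 0,0,0,0,0,0,1]'; python3 - <<'E'
from h import *
o,p,R=cur();d=p[:2]-J;x=np.cos(JA)*d[0]+np.sin(JA)*d[1];z=p[2]-.006-.03;r=np.hypot(x-.009,z);h=np.arctan2(.009-x,z);print(x,z,r,h,R.round(3).tolist())
for t in [.5,.4,.3,.2,.15,.1,.05,0]: print(t,np.round([.16*(np.sin(h)-np.sin(t))*100,-.16*(np.cos(t)-np.cos(h))*100],2))
E
```

```text
time: 16.3
tcp_pos: [0.4347, 0.0823, 0.1643]
tool_rot: [0.0, 0.653, 0.757, 0.0]
wrist_force: [2.5, 0.6, -3.0]
gripper_width: 0.0105
-0.08584477675405087 0.12827029217254635 0.15952679878802856 0.63669120409288 [[-0.148, 0.989, 0.001], [0.989, 0.148, 0.0], [-0.0, 0.001, -1.0]]
0.5 [ 1.84 -1.18]
0.4 [ 3.28 -1.87]
0.3 [ 4.78 -2.42]
0.2 [ 6.33 -2.82]
0.15 [ 7.12 -2.96]
0.1 [ 7.92 -3.05]
0.05 [ 8.71 -3.11]
0 [ 9.51 -3.13]
```

```bash
python3 -m crank '[0,0.8,-0.55,0,0,0,1, 0,1.8,-1.15,0,0,0,1, 0,2.6,-1.55,0,0,0,1, 0,3.3,-1.85,0,0,0,1, 0,4,-2.15,0,0,0,1, 0,4.8,-2.4,0,0,0,1, 0,5.6,-2.65,0,0,0,1, 0,6.3,-2.8,0,0,0,1, 0,7.1,-2.95,0,0,0,1, 0,7.9,-3.05,0,0,0,1, 0,8.3,-3.1,0,0,0,1, 0,8.3,-3.1,0,0,0,1]'; python3 -m crank '[0,0,0,0,0,0,1]'; python3 - <<'E'
from h import *
o,p,R=cur();d=p[:2]-J;x=np.cos(JA)*d[0]+np.sin(JA)*d[1];print(x,p[2],"h",np.arcsin((.009-x)/.16),"F jig x",o["wrist_force"][:2]@[np.cos(JA),np.sin(JA)],o["wrist_force"])
E
```

```text
time: 17.3
tcp_pos: [0.5176, 0.0946, 0.1955]
tool_rot: [0.0, 0.653, 0.758, 0.0]
wrist_force: [1.6, -3.6, -9.4]
gripper_width: 0.0107
time: 17.38
tcp_pos: [0.5171, 0.0945, 0.1955]
tool_rot: [0.0, 0.653, 0.758, 0.0]
wrist_force: [1.8, -2.7, -9.0]
gripper_width: 0.0108
-0.0025462385379029758 0.19550067823649678 h 0.07222677213071105 F jig x 1.3797821434298791 [ 1.79786393 -2.70193072 -9.03637858]
```

```bash
cat > st.py <<'E'
from h import *
o,p,R=cur();d=p[:2]-J;x=np.cos(JA)*d[0]+np.sin(JA)*d[1];w=o["wrist_force"];e=np.array([np.cos(JA),np.sin(JA)]);n=np.array([-e[1],e[0]])
print("x %.4f y %.4f z %.4f h %.3f Fx %.1f Fy %.1f Fz %.1f"%(x,n@d,p[2],np.arcsin((.009-x)/.16),e@w[:2],n@w[:2],w[2]),o["torque"].round(2),o["time"])
E
python3 -m crank '[0,0.3,0.1,0,0,0,1, 0,0.5,0.1,0,0,0,1, 0,0.5,0.1,0,0,0,1]'>/dev/null; python3 st.py; python3 -m crank '[0,0.2,0,0,0,0,1, 0,0.3,0,0,0,0,1, 0,0.3,0,0,0,0,1]'>/dev/null; python3 st.py
```

```text
x 0.0028 y -0.0011 z 0.1954 h 0.039 Fx -1.0 Fy -2.5 Fz -0.8 [-0.54  0.27 -0.05] 17.6333
x 0.0057 y -0.0011 z 0.1953 h 0.020 Fx -1.5 Fy -3.1 Fz 3.5 [-0.56  0.33 -0.02] 17.8833
```

```bash
python3 -m crank '[0,0.1,-0.03,0,0,0,1, 0,0.15,-0.03,0,0,0,1, 0,0.15,-0.03,0,0,0,1]'>/dev/null; python3 st.py; python3 -m crank '[0,0.1,0,0,0,0,1, 0,0.15,0,0,0,0,1, 0,0.15,0,0,0,0,1]'>/dev/null; python3 st.py;  python3 -m crank '[0,0.05,0,0,0,0,1, 0,0.1,0,0,0,0,1, 0,0.1,0,0,0,0,1]'>/dev/null; python3 st.py
```

```text
x 0.0069 y -0.0011 z 0.1953 h 0.013 Fx -1.3 Fy -3.6 Fz 5.8 [-0.67  0.38 -0.03] 18.1333
x 0.0078 y -0.0011 z 0.1952 h 0.007 Fx -3.8 Fy -3.9 Fz 6.9 [-0.69  0.7   0.  ] 18.3833
x 0.0081 y -0.0011 z 0.1951 h 0.006 Fx -8.1 Fy -3.3 Fz 10.1 [-0.83  1.29 -0.04] 18.6333
```

```bash
python3 -m crank '[-0.03,0,-0.05,0,0,0,1, -0.06,0.02,-0.1,0,0,0,1, -0.06,0.02,-0.1,0,0,0,1]'>/dev/null; python3 st.py; python3 -m crank '[0,0,0,0,0,0,1,0,0,0,0,0,0,1,0,0,0,0,0,0,1]'>/dev/null; python3 st.py
```

```text
x 0.0080 y -0.0011 z 0.1952 h 0.006 Fx -6.7 Fy -0.7 Fz 4.5 [-0.52  0.94 -0.03] 18.8833
x 0.0080 y -0.0012 z 0.1952 h 0.006 Fx -5.6 Fy -2.3 Fz 4.9 [-0.48  0.93 -0.05] 19.1333
```

```bash
python3 -m crank '[-0.02,0.04,-0.05,0,0,0,1, -0.03,0.07,-0.06,0,0,0,1, -0.03,0.07,-0.06,0,0,0,1]'>/dev/null; python3 st.py; python3 -m crank '[0,0,0,0,0,0,1,0,0,0,0,0,0,1,0,0,0,0,0,0,1]'>/dev/null; python3 st.py
```

```text
x 0.0080 y -0.0012 z 0.1952 h 0.006 Fx -6.5 Fy -1.1 Fz 3.3 [-0.41  1.13 -0.06] 19.3833
x 0.0080 y -0.0012 z 0.1953 h 0.006 Fx -7.3 Fy -1.9 Fz 3.4 [-0.43  1.16 -0.05] 19.6333
```

```bash
python3 -m crank '[-0.02,0.04,-0.03,0,0,0,1, -0.02,0.06,-0.04,0,0,0,1, -0.02,0.06,-0.04,0,0,0,1]'>/dev/null; python3 st.py; python3 -m crank '[0,0,0,0,0,0,1,0,0,0,0,0,0,1,0,0,0,0,0,0,1]'>/dev/null; python3 st.py;python3 - <<'E'
from h import *
c=grab("wrist",12);crop(c,200,0,400,260,2.3,"pics/w12.png");grab("scene",12);crop(load("scene12"),240,170,400,290,4.5,"pics/sc12.png");grab("side",12);crop(load("side12"),200,130,350,260,4.5,"pics/side12c.png")
E
```

```text
x 0.0081 y -0.0012 z 0.1953 h 0.006 Fx -9.3 Fy 0.2 Fz 2.6 [-0.34  1.4   0.01] 19.8833
x 0.0081 y -0.0012 z 0.1952 h 0.006 Fx -8.5 Fy -0.5 Fz 2.4 [-0.36  1.35 -0.06] 20.1333
```

View pics/w12.png

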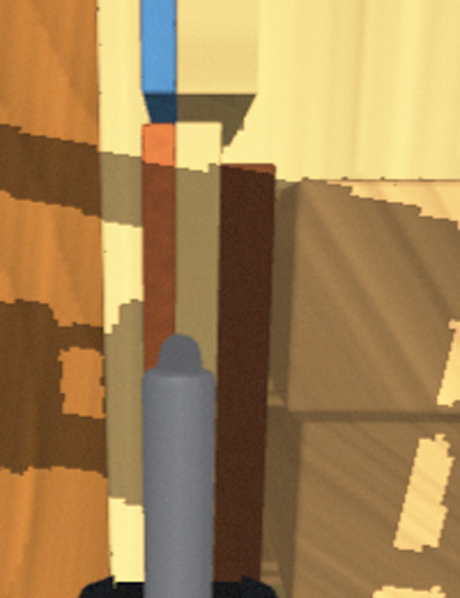

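View pics/sc12.png

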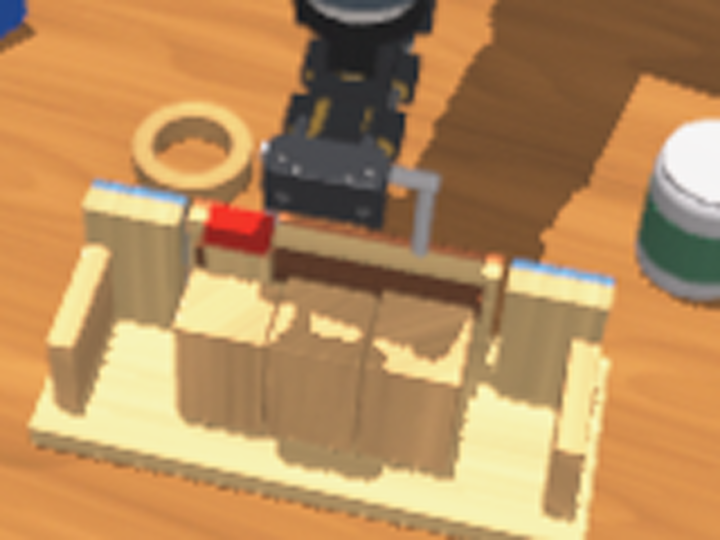

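View pics/side12c.png

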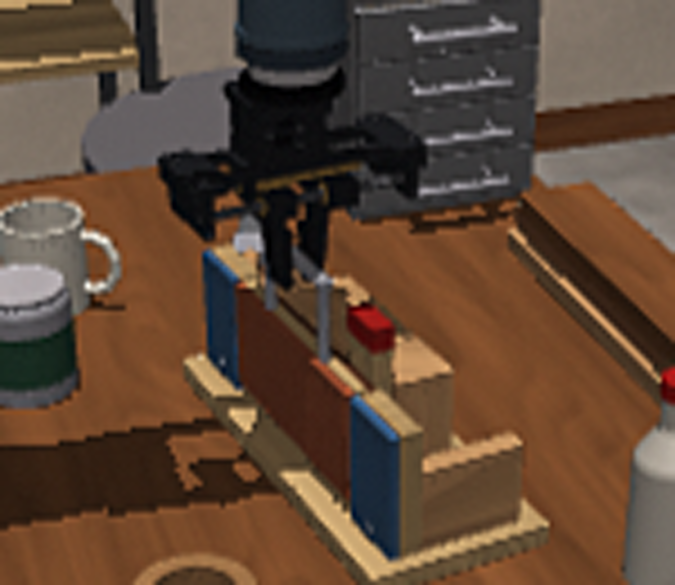

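The tile edge (col 143) lines up with the blue tile edge (col 141), and the red top sits behind the hatch. A small final increase brings the push to 10 N.

```bash
python3 -m crank '[0,0.03,-0.02,0,0,0,1, 0,0.05,-0.03,0,0,0,1,0,0.05,-0.03,0,0,0,1]'>/dev/null; for i in 1 2 3; do python3 -m crank '[0,0,0,0,0,0,1,0,0,0,0,0,0,1,0,0,0,0,0,0,1,0,0,0,0,0,0,1]'>/dev/null; python3 st.py; done
```

```text
x 0.0082 y -0.0012 z 0.1953 h 0.005 Fx -9.6 Fy -1.2 Fz 2.0 [-0.4   1.46 -0.  ] 20.8667
x 0.0081 y -0.0012 z 0.1953 h 0.005 Fx -9.2 Fy -0.8 Fz 1.4 [-0.41  1.48 -0.02] 21.2
x 0.0081 y -0.0012 z 0.1953 h 0.005 Fx -9.5 Fy 0.6 Fz 1.6 [-0.43  1.49  0.02] 21.5333
```

```bash
python3 -m crank '[0,0.03,0,0,0,0,1,0,0.03,0,0,0,0,1,0,0.03,0,0,0,0,1,0,0.03,0,0,0,0,1]'>/dev/null; python3 st.py; python3 -m crank '[0,0,0,0,0,0,1,0,0,0,0,0,0,1,0,0,0,0,0,0,1,0,0,0,0,0,0,1]'>/dev/null; python3 st.py; python3 - <<'E'
from h import *
c=load("wrist12");
a=load("scene0");b=grab("scene",13)
cv2.imwrite("pics/sc13.png",b["image"][:,:,::-1])
z=(abs(a["range_z"]-b["range_z"])>.01)&(a["range_z"]>0)&(b["range_z"]>0)
cv2.imwrite("pics/diff.png",(z*255).astype(np.uint8))
P=cloud(c)
for nm,us,vs in [("blue",(264,274),(5,30)),("hatch",(264,274),(60,120))]:
    q=P[vs[0]:vs[1],us[0]:us[1]].reshape(-1,3);d=q[:,:2]-J;x=np.cos(JA)*d[:,0]+np.sin(JA)*d[:,1];k=q[:,2]>.115;print(nm,np.median(q[k,2]),x[k].min())
E
```

```text
x 0.0082 y -0.0012 z 0.1952 h 0.005 Fx -10.3 Fy -1.4 Fz 3.0 [-0.46  1.69 -0.05] 21.8667
x 0.0082 y -0.0012 z 0.1953 h 0.005 Fx -10.5 Fy -1.0 Fz 2.1 [-0.5   1.65 -0.04] 22.2
blue 0.12628147036722992 0.000778622182624979
hatch 0.12626335763489288 0.0002988070012366374
```

View pics/diff.png

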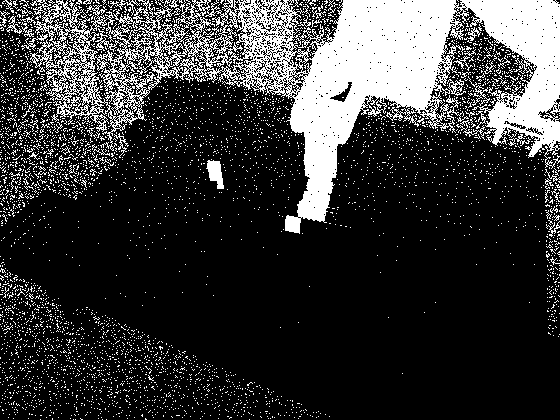

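View pics/sc13.png

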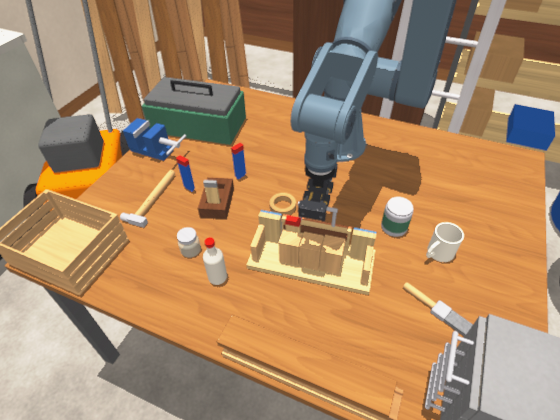

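The depth difference shows only the packer (gone from 215,172, now at 292,224) and the arm have changed. The tile is flush and the push is a steady 10 N or so, so I hand in.

```bash
python3 st.py; python3 -c "
from workcell import env
print(env.finish_job())"
```

```text
x 0.0082 y -0.0012 z 0.1952 h 0.005 Fx -10.5 Fy -0.8 Fz 2.9 [-0.49  1.65  0.02] 22.25
the job is handed in; nothing more can be done
None
```

I opened the hatch by its bar to about 0.6 rad and took the red-topped packer from the rack. I lowered it to the floor of the wide slot, the seat at y = -60 mm, and let it go there. Then I pinched the bar, pushed the hatch back up against the packer and handed in at 22 s, still holding it.

**Last checks:**
- **Packer seated:** the floor stopped it at the expected depth. Its top read 1.6 mm above nominal, the same offset the camera shows on the known tile and seat tops.
- **Hatch flush:** the hatch tile's front edge is within about 0.5 mm of the blue tile's, and the hinge angle worked out at about 0.005 rad.
- **Push:** steady at 10.3 to 10.5 N into the jig on the last three readings. The bar also carried 2 to 3 N downward and about 1 N sideways.
- **Rest of the bench:** a before/after depth comparison shows only the packer and the arm changed. It only picks up changes over 10 mm.

No check failed, and nothing disagreed beyond about 1 to 2 mm of measurement noise.

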